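# Cue a microphone for the line check

## Task

Cue the ball-headed microphone for the line check: press the mixer's talkback button fully down and let it come up again, then point down at the microphone with the fingertips about 3 cm above the middle of its ball head, and stay pointing for at least two seconds. Then push that microphone's fader fully up (away from the robot) with the fingertips and move clear; the three faders stand in the same left-to-right order as the three microphones. Touch none of the microphones, leave the other two faders as they are, and do not disturb, lift or carry anything else on the table.

Things in the scene. Friction and masses are not known exactly. Their poses are not given: they have to be found in the camera images.
- mixer: compact mixer, fixed: dark steel box 240 (x) by 246 mm (y), flat top panel 50 mm above the table. Origin: centre of its underside; its x points away from the robot ('up' for the faders), y to the robot's left. 13 mm tall knobs stand on the panel at x = 65 and 95 mm. Faders at y = +75 (left), +20 (middle), -35 mm (right); talkback button at x = -10, y = -87 mm
- talk (a joint): travel of the talkback push button, the only button on the mixer: 0 is up, 0.006 m is fully down; sprung, about 4 N to press fully, and it comes back up by itself
- talk_top (a point): centre of the top face of the talkback button (a grey cap 26 mm across in a black housing at the mixer's right end); it is pressed straight down
- fader_left (a joint): travel of the leftmost (+y) fader: 0 is the end near the robot (down), 0.06 m is fully up, the stop away from the robot; slides along the mixer's x axis with about 1.2 N of friction and stays where it is left
- fader_left_top (a point): centre of the top face of the leftmost (+y) fader's cap. The cap is a grey block 22 mm along the travel, 16 mm wide, its underside 3 mm and its top 22 mm above the mixer's top panel.
- fader_mid (a joint): travel of the middle fader: 0 is the end near the robot (down), 0.06 m is fully up, the stop away from the robot; slides along the mixer's x axis with about 1.2 N of friction and stays where it is left
- fader_mid_top (a point): centre of the top face of the middle fader's cap. The cap is a grey block 22 mm along the travel, 16 mm wide, its underside 3 mm and its top 22 mm above the mixer's top panel.
- fader_right (a joint): travel of the rightmost (-y, next to the button) fader: 0 is the end near the robot (down), 0.06 m is fully up, the stop away from the robot; slides along the mixer's x axis with about 1.2 N of friction and stays where it is left
- fader_right_top (a point): centre of the top face of the rightmost (-y, next to the button) fader's cap. The cap is a grey block 22 mm along the travel, 16 mm wide, its underside 3 mm and its top 22 mm above the mixer's top panel.
- mic_ball: the ball-headed microphone: free-standing, round foot 80 mm across, tapered body, mesh ball 52 mm in diameter as its head, 200 mm tall; origin: centre of its underside. The three microphones stand in a row from the robot's left (+y) to its right (-y), at least 85 mm apart in y, in any order, left of the mixer
- mic_ball_top (a point): highest point of the ball head of the ball-headed microphone, on its axis 200 mm above the table
- mic_pencil: slender pencil microphone, 22 mm across, 205 mm tall, on the same 80 mm round foot; origin at the centre of its underside
- mic_flat: flat box-shaped microphone, head 26 mm by 56 mm, 195 mm tall, on the same 80 mm round foot; origin at the centre of its underside
- mug: white mug, 76 mm across, 90 mm tall, handle to its +y (bystander); origin at the centre of its underside
- tape: black roll of tape lying flat, 80 mm across, 35 mm tall (bystander); origin at the centre of its underside
- slide: brass guitar slide, a tube 26 mm across, standing 60 mm tall (bystander); origin at the centre of its underside
- pedal: aluminium effect pedal 115 x 70 mm (x, y), 52 mm tall with its knobs (bystander); origin at the centre of its underside
- cowbell: dark steel cowbell standing mouth down, 84 mm wide, 118 mm tall (bystander); origin at the centre of its underside
- sticks: two wooden drumsticks banded together, lying along its x, about 345 mm long, 31 mm wide, 15 mm tall (bystander); origin at the centre of its underside
- metronome: wooden metronome, foot 50 x 100 mm, 140 mm tall (bystander); origin at the centre of its underside
There are look-alikes about, which are no part of the job. What is shaped like the mic_flat but blue is not meant.

How it is judged:
On the way, in this order (a step that is already met when the one before it is completed fails the run):
1. the talkback button is pressed fully down (value of joint talk above 0.0048 m), for 0.05 s.
2. the talkback button is up again (value of joint talk below 0.0012 m), for 0.1 s.
3. for 2 s the tool points down (within 45 degrees) at the ball head: tool point within 25 mm sideways of its top, 20 to 90 mm above it (horizontal distance between the grasp point and mic_ball_top below 0.025 m and z of the grasp point in the frame of mic_ball_top between 0.02 and 0.09 m and angle between the grasp point's own z axis and vertical above 2.35 rad), for 2 s.
4. the fader in the same place in the order as the ball-headed microphone is fully up (((world y of mic_ball_top above 0.31 m and value of joint fader_left above 0.054 m) or (world y of mic_ball_top between 0.17 and 0.31 m and value of joint fader_mid above 0.054 m) or (world y of mic_ball_top below 0.17 m and value of joint fader_right above 0.054 m))), for 0.2 s.
At the end, for the whole second after the job is handed in: The matching fader is within 6 mm of its upper stop, the talkback button is up, the other two faders are within 6 mm of where they were, the microphones stand upright within 6 mm and the other things within 20 mm of where they were (((world y of mic_ball_top above 0.31 m and value of joint fader_left above 0.054 m) or (world y of mic_ball_top between 0.17 and 0.31 m and value of joint fader_mid above 0.054 m) or (world y of mic_ball_top below 0.17 m and value of joint fader_right above 0.054 m)) and value of joint talk below 0.0012 m and angle between each of mic_ball, mic_pencil, mic_flat's own z axis and vertical below 0.1 rad and distance of each of mic_ball, mic_pencil, mic_flat from where it was at the start of the episode below 0.006 m and (world y of mic_ball_top above 0.31 m or distance of fader_left_top from where it was at the start of the episode below 0.006 m) and (world y of mic_ball_top between 0.17 and 0.31 m or distance of fader_mid_top from where it was at the start of the episode below 0.006 m) and (world y of mic_ball_top below 0.17 m or distance of fader_right_top from where it was at the start of the episode below 0.006 m) and distance of each of mug, tape, slide, pedal, cowbell, sticks, metronome from where it was at the start of the episode below 0.02 m); the robot touches nothing.
It fails at once if a microphone is touched (over 0.3 N) (contact force between any of the fingers, the arm and mic_ball above 0.3 N or contact force between any of the fingers, the arm and mic_pencil above 0.3 N or contact force between any of the fingers, the arm and mic_flat above 0.3 N).
It fails at once if a microphone is moved by 6 mm or more (distance of any of mic_ball, mic_pencil, mic_flat from where it was at the start of the episode above 0.006 m).
It fails at once if a fader other than the ball-headed microphone's is moved by more than 6 mm ((not (world y of mic_ball_top above 0.31 m) and distance of fader_left_top from where it was at the start of the episode above 0.006 m) or (not (world y of mic_ball_top between 0.17 and 0.31 m) and distance of fader_mid_top from where it was at the start of the episode above 0.006 m) or (not (world y of mic_ball_top below 0.17 m) and distance of fader_right_top from where it was at the start of the episode above 0.006 m)).
It fails at once if a bystander is moved by more than 20 mm (distance of any of mug, tape, slide, pedal, cowbell, sticks, metronome from where it was at the start of the episode above 0.02 m).
It also fails if it takes over 53 s, if anything falls off the work surface, if the arm or the gripper's body presses on something with over 40 N, if the wrist force passes 120 N, or if a joint passes its speed limit or range.

## Robot

A 6-joint arm with a two-finger parallel gripper is mounted at the origin on the work surface. World frame = base frame: x ahead of the robot, y to its left, z up, the work surface at z = 0. Lengths are in m, angles in rad, forces in N, time in s.
With the tool pointing down it reaches from about 0.35 to 0.775 m from the base axis. Payload 7.3 kg.
Tool frame: the origin (TCP) lies between the finger pads, 19 mm behind the fingertips; this is the grasp point; z points along the fingers, y is the line along which they close (so a half turn about z gives the same grasp; the last joint's range is limited). The gripper opens to 92 mm and grips with 3 to 60 N. Pads are 19 mm wide; open, the fingers measure 130 mm over their backs; the gripper's body (75 mm by 190 mm) begins 47 mm behind the grasp point.
Start: joints at [0.982, 0.342, 1.524, -0, 1.275, -0.146], TCP at [0.225, 0.474, 0.246] pointing down, gripper open.
Joint ranges: [-2.53, 2.53], [-0.77, 2.02], [0.04, 2.7], [-1, 4.14], [0.28, 2.66], [-3.11, 3.11]. Speed limits (rad/s): [2.57, 2.57, 3.14, 3.14, 3.14, 3.14].

## Interface

Orientations are given as [roll, pitch, yaw] about the fixed x, y, z axes, in that order (R = Rz(yaw) Ry(pitch) Rx(roll)).
In Python, from cell import observe, read_camera, calibration, hand_in gives the robot as it stands.
- The arm moves only by the tool send_rows, never from a script. Its argument "targets" is a list of rows, each a list of 5 numbers: the opening, from 0 (shut) to 1 (fully open), then the shift along the world's x, y, z in m, then the turn about the world's z in rad. A call has 1 to 5 rows; each row shifts and turns the commanded pose from where the row before left it; what a row does not reach is not made up. A row lasts 1/10 s, in which the tool goes at most 50 mm and 8.59 degrees, less where a joint would pass 70% of its speed; a pose out of reach is approached as far as the arm can. A call is refused whole if a number of a shift passes 0.05 or a number of a turn 0.15, either way. A call with a gripper value outside its range is refused whole. The fingers move at their own pace and stop on an object; "grip_force" is the grip in N (left out, the last holds). Time passes only in rows, so rows that do not move let the fingers close. It gives the time, the measured TCP pose, the force, the opening and the grip force at its end, in the units of the state.
- observe(): the state, without advancing time (a new reading comes with each control period).
- read_camera(name): name is "side" or "top" or "wrist"; returns (picture, depth): 420x560x3 uint8, red, green, blue; 420x560 float32, m along the optical axis (not along the pixel's ray), 0 where there is no reading.
- calibration(name): a dict with "intrinsics" (3x3 intrinsics, pixels), "world_to_cam" (4x4, takes a point from world to camera coordinates); the wrist camera has in their place "hand_eye" (4x4, takes a point from camera to tool coordinates, whose origin is the TCP and whose axes are the flange's). Camera axes: x right, y up, looking along -z (the intrinsics and any distortion apply to the point x, -y, -z); pixel columns grow to the right and rows downward; lengths in m; the calibration is good to about 2 mm. A picture is of the moment at which its call begins: read the wrist's pose just before it. calibration takes no time and is no camera call.
- hand_in(): hands the job in; it is judged then, once.
The state is a dict: "time": time; "qpos": joint angles; "qvel": joint speeds; "joint_efforts": joint torques, N m; "tool_pos": TCP position; "tool_rot": TCP orientation; "contact_force": force on the tool from outside, world axes, zero at the start; "torque": the same for the moment, N m; "opening": finger opening in m; "grip_force": force on a finger pad.
Only numpy, scipy, OpenCV 4.12 (cv2) and the standard library are available. Lean on these libraries where they do the work, as an engineer would, in place of code of your own. Each camera call takes 0.05 s, during which the arm holds its last target. There are 200 camera calls.

## Working session

There is one attempt and no reset: what is moved stays moved. The work goes in short steps, Python scripts to look and compute and a tool call to move; the robot and the scene stay as the last step left them, time stands still between calls to the robot, and variables do not carry over. Pictures are saved under pics/ and viewed, at most 10 in all, crops included, and the job is handed in when it is done.

Besides the shell and the picture viewer there is one more tool, called after "Emit:" by a JSON object that holds its "api" and its "payload", one argument or row to a line. send_rows: Moves the arm, as the interface text tells. Its arguments: {"type":"object","properties":{"targets":{"type":"array","items":{"type":"array","items":{"type":"number"}}},"grip_force":{"type":"number"}},"required":["targets"]}

```bash
mkdir -p pics; cat > h.py <<'E'
import numpy as np, cv2
from cell import observe, read_camera, calibration, hand_in
def pts(name,depth):
    c=calibration(name);K=np.array(c["intrinsics"]);T=np.linalg.inv(np.array(c["world_to_cam"]))
    v,u=np.mgrid[0:depth.shape[0],0:depth.shape[1]]
    x=(u-K[0,2])/K[0,0]*depth;y=(v-K[1,2])/K[1,1]*depth
    return np.stack([x,-y,-depth],-1)@T[:3,:3].T+T[:3,3]
E
python3 - <<'E'
from h import *
for n in ("top","side"):
    im,d=read_camera(n);np.savez(n+".npz",im=im,d=d);cv2.imwrite(f"pics/{n}0.png",im[...,::-1])
    c=calibration(n);print({k:np.round(v,3) if not isinstance(v,str) else v for k,v in c.items()})
s=observe();print(s["time"],s["tool_pos"],s["tool_rot"],s["opening"])
E
```

```text
{'intrinsics': array([[457.908,   0.   , 288.583],
       [  0.   , 457.908, 206.344],
       [  0.   ,   0.   ,   1.   ]]), 'world_to_cam': array([[ 1.000e-03, -1.000e+00, -2.400e-02,  6.500e-02],
       [ 9.880e-01, -3.000e-03,  1.570e-01, -5.540e-01],
       [-1.570e-01, -2.400e-02,  9.870e-01, -1.157e+00],
       [ 0.000e+00,  0.000e+00,  0.000e+00,  1.000e+00]])}
{'intrinsics': array([[489.388,   0.   , 276.565],
       [  0.   , 489.388, 202.68 ],
       [  0.   ,   0.   ,   1.   ]]), 'world_to_cam': array([[ 0.778, -0.629, -0.005, -0.405],
       [ 0.389,  0.475,  0.789, -0.371],
       [-0.494, -0.616,  0.614, -1.084],
       [ 0.   ,  0.   ,  0.   ,  1.   ]])}
0.1 [0.22477156 0.47409236 0.24493917] [-3.14026303e+00 -1.65882535e-04  2.69879011e+00] 0.091389385757039
```

View pics/top0.png

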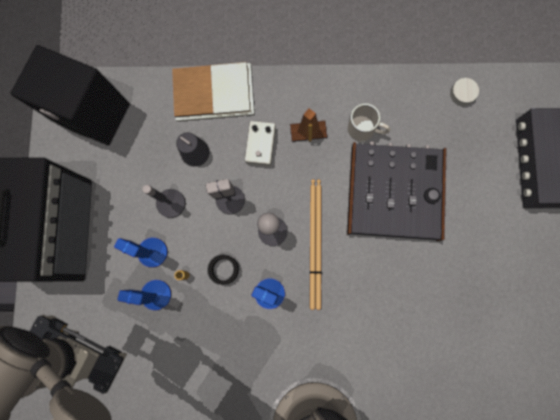

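View pics/side0.png

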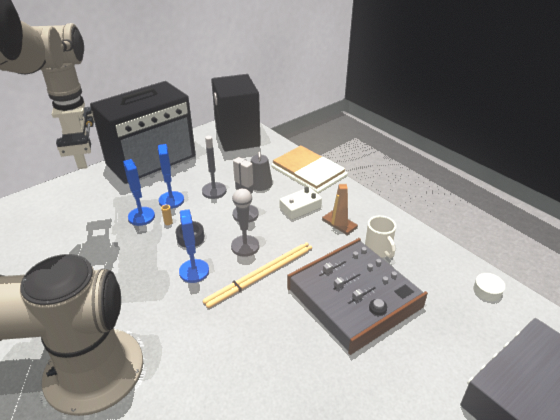

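The top view shows ball head at about (268,222), flat (220,187) and pencil (148,190) to its left, so ball is rightmost. Right fader cap is at about (413,200) and the button at (433,195). Next I measure these.

```bash
python3 - <<'E'
from h import *
P={}
for n in("top","side"):
    z=np.load(n+".npz");P[n]=pts(n,z["d"]);
p=P["top"];im=np.load("top.npz")["im"]
def box(p,r0,r1,c0,c1,zl,zh):
    q=p[r0:r1,c0:c1].reshape(-1,3);q=q[(q[:,2]>zl)&(q[:,2]<zh)];return q
def st(l,q):print(l,len(q),'mean',q.mean(0).round(4),'min',q.min(0).round(3),'max',q.max(0).round(3))
st("ball",box(p,205,240,250,290,.16,.21)); q=box(p,205,240,250,290,.16,.21)
A=np.c_[2*q,np.ones(len(q))];s=np.linalg.lstsq(A,(q**2).sum(1),rcond=None)[0];print("sphere",s[:3],np.sqrt(s[3]+s[:3]@s[:3]))
q=box(P["side"],180,212,225,260,.165,.21);st("ballside",q)
A=np.c_[2*q,np.ones(len(q))];s=np.linalg.lstsq(A,(q**2).sum(1),rcond=None)[0];print("sphere",s[:3],np.sqrt(s[3]+s[:3]@s[:3]))
st("flat",box(p,175,205,200,240,.16,.21));st("pencil",box(p,180,200,138,160,.16,.22))
st("button",box(p,180,215,420,445,.056,.09))
for l,c0,c1 in(("L",360,380),("M",381,402),("R",404,422)): st("fader"+l,box(p,185,212,c0,c1,.062,.09))
m=box(p,135,245,340,455,.04,.056);st("panel",m);
r=cv2.minAreaRect(m[:,:2].astype(np.float32));print(r)
st("allmixer tall",box(p,140,245,345,450,.056,.09))
sl=box(p,150,330,300,330,.006,.03);st("sticks",sl)
S=P["side"];st("buttonS",box(S,293,320,365,392,.058,.09))
# caps in side
for l,c0,c1,r0,r1 in(("L",318,336,260,275),("M",332,348,275,290),("R",350,366,287,300)): st("S"+l,box(S,r0,r1,c0,c1,.062,.09))
a=np.vstack([cv2.resize(im[150:240,340:450,::-1],(660,540),interpolation=2)])
cv2.imwrite("pics/c.png",a)
E
```

```text
ball 402 mean [0.4912 0.1087 0.1909] min [0.468 0.084 0.173] max [0.517 0.135 0.203]
sphere [0.49302435 0.10956266 0.17513552] 0.025209764570036364
ballside 289 mean [0.487  0.1005 0.1862] min [0.467 0.083 0.166] max [0.513 0.131 0.203]
sphere [0.49374334 0.10994672 0.17628548] 0.024240112740671477
flat 342 mean [0.5766 0.2241 0.1901] min [0.561 0.197 0.16 ] max [0.596 0.254 0.201]
pencil 119 mean [0.5683 0.3853 0.1928] min [0.56  0.378 0.16 ] max [0.58  0.398 0.209]
button 229 mean [ 0.577  -0.306   0.0649] min [ 0.536 -0.339  0.056] max [ 0.618 -0.281  0.08 ]
faderL 60 mean [ 0.5714 -0.1419  0.0709] min [ 0.561 -0.15   0.063] max [ 0.582 -0.134  0.076]
faderM 58 mean [ 0.5574 -0.1955  0.0714] min [ 0.547 -0.203  0.063] max [ 0.568 -0.188  0.076]
faderR 62 mean [ 0.565  -0.2511  0.072 ] min [ 0.554 -0.259  0.063] max [ 0.576 -0.244  0.078]
panel 7903 mean [ 0.5929 -0.2173  0.0503] min [ 0.465 -0.351  0.04 ] max [ 0.748 -0.088  0.056]
((0.6077784299850464, -0.22079765796661377), (0.24782529473304749, 0.2684706449508667), 85.74942779541016)
allmixer tall 712 mean [ 0.5969 -0.2363  0.0645] min [ 0.469 -0.348  0.056] max [ 0.719 -0.09   0.08 ]
sticks 1368 mean [ 0.4601 -0.0047  0.0137] min [ 0.237 -0.04   0.006] max [0.703 0.035 0.022]
buttonS 206 mean [ 0.5769 -0.307   0.066 ] min [ 0.56  -0.325  0.058] max [ 0.601 -0.284  0.076]
SL 63 mean [ 0.5716 -0.1427  0.0703] min [ 0.562 -0.151  0.062] max [ 0.584 -0.131  0.076]
SM 71 mean [ 0.5579 -0.1967  0.0697] min [ 0.547 -0.206  0.062] max [ 0.572 -0.187  0.076]
SR 75 mean [ 0.5645 -0.2523  0.0699] min [ 0.555 -0.26   0.062] max [ 0.577 -0.241  0.075]
```

View pics/c.png

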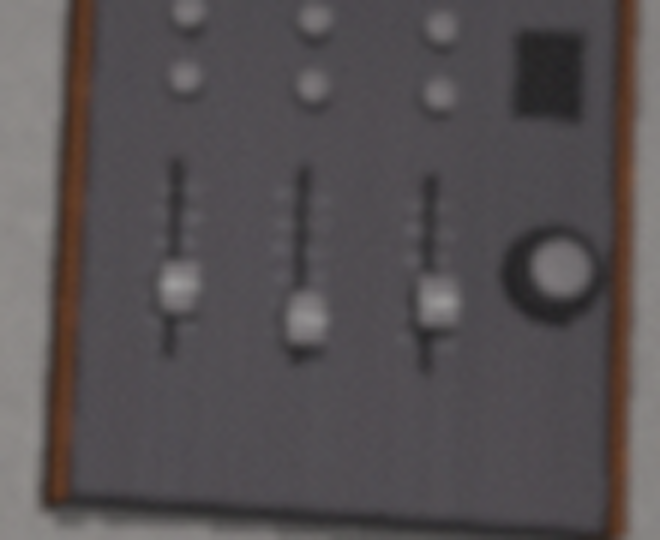

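The crop shows three fader caps at (180,285), (306,318), (438,300), the knob rows above them, and the button cap at (560,267). The mixer is slightly yawed.

```bash
python3 - <<'E'
from h import *
c=calibration("top");K=c["intrinsics"];T=np.linalg.inv(c["world_to_cam"])
def ray(u,v,z):
    u=340+(u+.5)/6-.5;v=150+(v+.5)/6-.5
    d=T[:3,:3]@np.array([(u-K[0,2])/K[0,0],-(v-K[1,2])/K[1,1],-1]);return (T[:3,3]+d*(z-T[2,3])/d[2]).round(4)
kn=[ray(*q,.061) for q in((186,77),(315,86),(440,95),(189,12),(316,20),(443,28))];print(kn)
for a,b in((0,2),(3,5)): v=kn[a]-kn[b];print("yaw",np.arctan2(-v[0],v[1]),np.linalg.norm(v))
sl=[ray(*q,.05) for q in((168,355),(178,160),(299,362),(305,167),(426,372),(432,175))]
for i in(0,2,4):v=sl[i+1]-sl[i];print("slot",sl[i],sl[i+1],np.arctan2(v[1],v[0]),np.linalg.norm(v))
print("btn",ray(560,267,.075))
p=pts("top",np.load("top.npz")["d"]);q=p[178:215,418:446].reshape(-1,3);q=q[(q[:,2]>.071)];print(len(q),np.median(q,0),q.min(0),q.max(0))
q=p[178:215,418:446].reshape(-1,3);print(np.histogram(q[:,2],bins=np.arange(.04,.09,.004)))
p=pts("side",np.load("side.npz")["d"]);q=p[293:320,365:392].reshape(-1,3);q=q[(q[:,2]>.071)];print(len(q),np.median(q,0),q.min(0),q.max(0))
E
```

```text
[array([ 0.6671, -0.1501,  0.061 ]), array([ 0.6628, -0.2059,  0.061 ]), array([ 0.6585, -0.2598,  0.061 ]), array([ 0.6964, -0.1522,  0.061 ]), array([ 0.6925, -0.2073,  0.061 ]), array([ 0.6886, -0.2623,  0.061 ])]
yaw -0.07823561086291107 0.11003658482522981
yaw -0.07072651984677338 0.110375948467046
slot [ 0.5462 -0.1407  0.05  ] [ 0.6326 -0.1473  0.05  ] -0.07624082387413847 0.0866517166592792
slot [ 0.543  -0.1971  0.05  ] [ 0.6292 -0.2026  0.05  ] -0.0637187298241693 0.08637528581718262
slot [ 0.5385 -0.2515  0.05  ] [ 0.6254 -0.2576  0.05  ] -0.07008067223806697 0.08711383357423777
btn [ 0.5798 -0.3038  0.075 ]
52 [ 0.57807838 -0.30336749  0.07366655] [ 0.36570569 -0.31473386  0.07114153] [0.59109271 0.03643913 1.23101012]
(array([  4, 117, 443, 217,  54,  74,  32,  35,  37,   1,   1,   0]), array([0.04 , 0.044, 0.048, 0.052, 0.056, 0.06 , 0.064, 0.068, 0.072,
       0.076, 0.08 , 0.084, 0.088]))
58 [ 0.57921043 -0.30461681  0.07278216] [-0.07602973 -0.74646075  0.07109534] [ 0.59160203 -0.29456841  0.95621303]
```

Emit:
{"api": "send_rows", "payload": {
  "targets": [
    [0, 0, 0, 0.02, 0],
    [0, 0.018, -0.041, 0, 0.074],
    [0, 0.018, -0.041, 0, 0.074],
    [0, 0.018, -0.041, 0, 0.074],
    [0, 0.018, -0.041, 0, 0.074]
  ],
  "grip_force": 10
}}

```text
time: 0.6
tool_pos: [0.297, 0.3088, 0.2653]
tool_rot: [-3.141, -0.0, 2.999]
contact_force: [1.2, -0.3, 0.6]
opening: 0.0566
grip_force: 0.0
```

Emit:
{"api": "send_rows", "payload": {
  "targets": [
    [0, 0.018, -0.041, 0, 0.074],
    [0, 0.018, -0.041, 0, 0],
    [0, 0.018, -0.041, 0, 0],
    [0, 0.018, -0.041, 0, 0],
    [0, 0.018, -0.041, 0, 0]
  ]
}}

```text
time: 1.1
tool_pos: [0.3871, 0.1036, 0.2655]
tool_rot: [3.141, -0.0, 3.069]
contact_force: [0.8, 0.1, 0.3]
opening: 0.0165
grip_force: 0.0
```

Emit:
{"api": "send_rows", "payload": {
  "targets": [
    [0, 0.018, -0.041, 0, 0],
    [0, 0.018, -0.041, 0, 0],
    [0, 0.018, -0.041, 0, 0],
    [0, 0.018, -0.041, 0, 0],
    [0, 0.018, -0.041, 0, 0]
  ]
}}

```text
time: 1.6
tool_pos: [0.4772, -0.1015, 0.2653]
tool_rot: [3.141, -0.0, 3.068]
contact_force: [0.3, -0.2, 0.4]
opening: 0.0004
grip_force: 0.0
```

Emit:
{"api": "send_rows", "payload": {
  "targets": [
    [0, 0.018, -0.041, 0, 0],
    [0, 0.018, -0.041, 0, 0],
    [0, 0.018, -0.041, 0, 0],
    [0, 0.018, -0.041, 0, 0],
    [0, 0, 0, 0, 0]
  ]
}}

```text
time: 2.1
tool_pos: [0.5495, -0.2684, 0.2634]
tool_rot: [-3.141, -0.001, 3.065]
contact_force: [-0.8, 0.9, -0.8]
opening: 0.0003
grip_force: 0.0
```

Emit:
{"api": "send_rows", "payload": {
  "targets": [
    [0, 0.03, -0.0365, 0, 0],
    [0, 0, 0, -0.05, 0],
    [0, 0, 0, -0.05, 0],
    [0, 0, 0, -0.045, 0],
    [0, 0, 0, 0, 0]
  ]
}}

```text
time: 2.6
tool_pos: [0.5751, -0.297, 0.1134]
tool_rot: [3.134, -0.013, 3.069]
contact_force: [-1.5, 1.1, -0.3]
opening: 0.0005
grip_force: 0.0
```

```bash
python3 - <<'E'
from h import *
im,d=read_camera("side");cv2.imwrite("pics/s1.png",cv2.resize(im[180:350,270:450,::-1],(720,600)[::1],interpolation=2))
s=observe();print(s["tool_pos"],s["contact_force"])
E
```

```text
[ 0.57725675 -0.29845946  0.11783831] [ 0.5879292  -0.25558558  0.6943898 ]
```

View pics/s1.png

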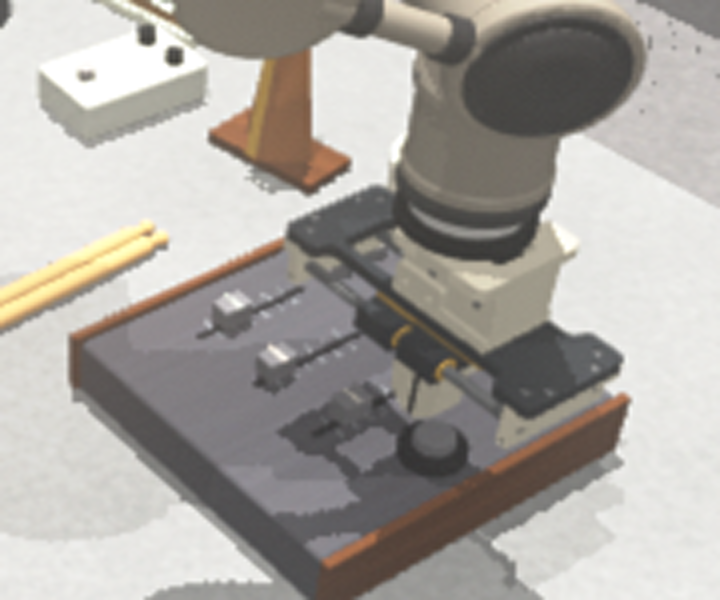

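The fingertips are closed, hanging just above and slightly short of the button at about (432,445). I'll correct sideways, then press.

Emit:
{"api": "send_rows", "payload": {
  "targets": [
    [0, 0.002, -0.006, 0, 0],
    [0, 0, 0, 0, 0],
    [0, 0, 0, -0.01, 0],
    [0, 0, 0, 0, 0]
  ]
}}

```text
time: 3.05
tool_pos: [0.5807, -0.306, 0.1104]
tool_rot: [3.141, -0.0, 3.069]
contact_force: [-0.2, -0.1, -1.2]
opening: 0.0006
grip_force: 0.0
```

Emit:
{"api": "send_rows", "payload": {
  "targets": [
    [0, -0.001, 0.001, -0.01, 0],
    [0, 0, 0, -0.006, 0],
    [0, 0, 0, -0.003, 0],
    [0, 0, 0, 0, 0]
  ]
}}

```text
time: 3.45
tool_pos: [0.5796, -0.3048, 0.0908]
tool_rot: [3.141, -0.001, 3.069]
contact_force: [-1.5, 0.0, 1.8]
opening: 0.0003
grip_force: 0.6
```

Emit:
{"api": "send_rows", "payload": {
  "targets": [
    [0, 0, 0, -0.003, 0],
    [0, 0, 0, 0, 0]
  ]
}}

```text
time: 3.65
tool_pos: [0.5801, -0.3052, 0.0886]
tool_rot: [-3.141, 0.001, 3.069]
contact_force: [0.8, 0.8, 1.8]
opening: 0.0003
grip_force: 1.1
```

Emit:
{"api": "send_rows", "payload": {
  "targets": [
    [0, 0, 0, -0.002, 0],
    [0, 0, 0, 0, 0]
  ]
}}

```text
time: 3.85
tool_pos: [0.5802, -0.3052, 0.0867]
tool_rot: [-3.141, 0.001, 3.069]
contact_force: [-0.1, 0.3, 3.0]
opening: 0.0005
grip_force: 1.5
```

Emit:
{"api": "send_rows", "payload": {
  "targets": [
    [0, 0, 0, -0.002, 0],
    [0, 0, 0, 0, 0]
  ]
}}

```text
time: 4.05
tool_pos: [0.5802, -0.3052, 0.0851]
tool_rot: [-3.141, 0.001, 3.069]
contact_force: [-0.4, 0.2, 4.4]
opening: 0.0002
grip_force: 2.4
```

Emit:
{"api": "send_rows", "payload": {
  "targets": [
    [0, 0, 0, -0.002, 0],
    [0, 0, 0, 0, 0]
  ]
}}

```text
time: 4.25
tool_pos: [0.5803, -0.3053, 0.0849]
tool_rot: [-3.141, 0.002, 3.069]
contact_force: [-4.5, 3.2, 14.7]
opening: 0.0005
grip_force: 7.6
```

The force jumped to 14.7 N while z stopped at 0.0849, so the button is bottomed. Now I'll release it and go to the ball.

Emit:
{"api": "send_rows", "payload": {
  "targets": [
    [0, 0, 0, 0.02, 0],
    [0, 0, 0, 0.04, 0],
    [0, 0, 0, 0.05, 0],
    [0, 0, 0, 0.05, 0],
    [0, 0, 0, 0.02, 0]
  ]
}}

```text
time: 4.75
tool_pos: [0.5811, -0.3059, 0.2682]
tool_rot: [-3.137, 0.007, 3.069]
contact_force: [0.9, -0.9, 0.5]
opening: 0.0004
grip_force: 0.0
```

Emit:
{"api": "send_rows", "payload": {
  "targets": [
    [0, -0.009, 0.042, 0, 0],
    [0, -0.009, 0.042, 0, 0],
    [0, -0.009, 0.042, 0, 0],
    [0, -0.009, 0.042, 0, 0],
    [0, -0.009, 0.042, 0, 0]
  ]
}}

```text
time: 5.25
tool_pos: [0.5342, -0.0936, 0.2622]
tool_rot: [3.141, -0.0, 3.068]
contact_force: [0.1, 0.1, 0.6]
opening: 0.0002
grip_force: 0.0
```

Emit:
{"api": "send_rows", "payload": {
  "targets": [
    [0, -0.009, 0.042, 0, 0],
    [0, -0.009, 0.042, 0, 0],
    [0, -0.009, 0.042, 0, 0],
    [0, -0.009, 0.042, 0, 0],
    [0, 0, 0, 0, 0]
  ]
}}

```text
time: 5.75
tool_pos: [0.4975, 0.0771, 0.2624]
tool_rot: [3.14, -0.001, 3.074]
contact_force: [0.1, -0.8, 0.2]
opening: 0.0004
grip_force: 0.0
```

Emit:
{"api": "send_rows", "payload": {
  "targets": [
    [0, 0, 0, 0, 0],
    [0, 0, 0, 0, 0]
  ]
}}

```text
time: 5.95
tool_pos: [0.4992, 0.0721, 0.2623]
tool_rot: [-3.141, -0.0, 3.068]
contact_force: [-0.1, 0.0, -0.7]
opening: 0.0003
grip_force: 0.0
```

Emit:
{"api": "send_rows", "payload": {
  "targets": [
    [0, -0.0055, 0.038, -0.0125, 0],
    [0, 0, 0, 0, 0],
    [0, 0, 0, 0, 0],
    [0, 0, 0, 0, 0],
    [0, 0, 0, 0, 0]
  ]
}}

```text
time: 6.45
tool_pos: [0.4939, 0.1098, 0.2503]
tool_rot: [-3.141, 0.001, 3.067]
contact_force: [0.6, -0.4, 0.3]
opening: 0.0007
grip_force: 0.0
```

```bash
python3 - <<'E'
from h import *
im,d=read_camera("side");cv2.imwrite("pics/s2.png",im[...,::-1])
s=observe();print(s["tool_pos"],s["contact_force"])
p=pts("side",d);q=p[293:320,365:392].reshape(-1,3);q=q[(q[:,2]>.071)&(q[:,2]<.09)];print(np.median(q,0))
E
```

```text
[0.49382226 0.10991433 0.25028059] [ 0.04843827  0.38407297 -0.01556012]
[ 0.57968809 -0.30467284  0.0727593 ]
```

View pics/s2.png

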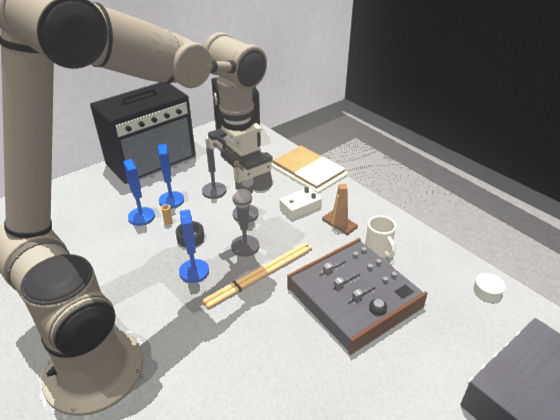

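The fingertips hang right above the ball head at (242,198), and the button at (378,306) is up. I'll hold for 2.5 s.

Emit:
{"api": "send_rows", "payload": {
  "targets": [
    [0, 0, 0, 0, 0],
    [0, 0, 0, 0, 0],
    [0, 0, 0, 0, 0],
    [0, 0, 0, 0, 0],
    [0, 0, 0, 0, 0]
  ]
}}

```text
time: 7.0
tool_pos: [0.4934, 0.1109, 0.2501]
tool_rot: [3.141, 0.0, 3.069]
contact_force: [-0.2, 0.5, -1.0]
opening: 0.0007
grip_force: 0.0
```

Emit:
{"api": "send_rows", "payload": {
  "targets": [
    [0, 0, 0, 0, 0],
    [0, 0, 0, 0, 0],
    [0, 0, 0, 0, 0],
    [0, 0, 0, 0, 0],
    [0, 0, 0, 0, 0]
  ]
}}

```text
time: 7.5
tool_pos: [0.4934, 0.1109, 0.25]
tool_rot: [3.142, 0.0, 3.069]
contact_force: [0.2, -0.0, 0.6]
opening: 0.0005
grip_force: 0.0
```

Emit:
{"api": "send_rows", "payload": {
  "targets": [
    [0, 0, 0, 0, 0],
    [0, 0, 0, 0, 0],
    [0, 0, 0, 0, 0],
    [0, 0, 0, 0, 0],
    [0, 0, 0, 0, 0]
  ]
}}

```text
time: 8.0
tool_pos: [0.4934, 0.1109, 0.2501]
tool_rot: [3.142, 0.0, 3.069]
contact_force: [0.2, -0.7, 0.5]
opening: 0.0005
grip_force: 0.0
```

Emit:
{"api": "send_rows", "payload": {
  "targets": [
    [0, 0, 0, 0, 0],
    [0, 0, 0, 0, 0],
    [0, 0, 0, 0, 0],
    [0, 0, 0, 0, 0],
    [0, 0, 0, 0, 0]
  ]
}}

```text
time: 8.5
tool_pos: [0.4934, 0.1109, 0.25]
tool_rot: [3.141, 0.0, 3.069]
contact_force: [-0.4, 0.2, 0.7]
opening: 0.0002
grip_force: 0.0
```

Emit:
{"api": "send_rows", "payload": {
  "targets": [
    [0, 0, 0, 0, 0],
    [0, 0, 0, 0, 0],
    [0, 0, 0, 0, 0],
    [0, 0, 0, 0, 0],
    [0, 0, 0, 0, 0]
  ]
}}

```text
time: 9.0
tool_pos: [0.4934, 0.1109, 0.2501]
tool_rot: [3.142, 0.0, 3.069]
contact_force: [-1.0, -0.0, 0.6]
opening: 0.0005
grip_force: 0.0
```

Emit:
{"api": "send_rows", "payload": {
  "targets": [
    [0, 0, 0, 0.01, 0],
    [0, 0.004, -0.04, 0, 0],
    [0, 0.004, -0.04, 0, 0],
    [0, 0.004, -0.04, 0, 0],
    [0, 0.004, -0.04, 0, 0]
  ]
}}

```text
time: 9.5
tool_pos: [0.5096, -0.0506, 0.261]
tool_rot: [-3.142, 0.001, 3.069]
contact_force: [1.0, 0.3, -0.2]
opening: 0.0004
grip_force: 0.0
```

Emit:
{"api": "send_rows", "payload": {
  "targets": [
    [0, 0.004, -0.04, 0, 0],
    [0, 0.004, -0.04, 0, 0],
    [0, 0.004, -0.04, 0, 0],
    [0, 0.004, -0.04, 0, 0],
    [0, 0.004, -0.04, 0, 0]
  ]
}}

```text
time: 10.0
tool_pos: [0.5295, -0.2509, 0.261]
tool_rot: [-3.141, 0.001, 3.069]
contact_force: [1.0, 0.3, 0.3]
opening: 0.0009
grip_force: 0.0
```

Emit:
{"api": "send_rows", "payload": {
  "targets": [
    [0, 0, 0, 0, 0],
    [0, 0, 0, 0, 0]
  ]
}}

```text
time: 10.2
tool_pos: [0.5293, -0.2497, 0.2602]
tool_rot: [3.141, -0.0, 3.067]
contact_force: [-0.1, 0.2, 0.4]
opening: 0.0006
grip_force: 0.0
```

Emit:
{"api": "send_rows", "payload": {
  "targets": [
    [0, 0.0, -0.002, -0.04, 0],
    [0, 0, 0, -0.045, 0],
    [0, 0, 0, -0.045, 0],
    [0, 0, 0, -0.02, 0],
    [0, 0, 0, 0, 0]
  ]
}}

```text
time: 10.7
tool_pos: [0.528, -0.2486, 0.1074]
tool_rot: [3.138, -0.006, 3.07]
contact_force: [0.3, -0.1, 0.1]
opening: 0.0006
grip_force: 0.0
```

Emit:
{"api": "send_rows", "payload": {
  "targets": [
    [0, 0, 0, 0, 0]
  ]
}}

```text
time: 10.8
tool_pos: [0.5301, -0.2504, 0.1112]
tool_rot: [-3.141, 0.001, 3.07]
contact_force: [-0.4, -0.1, 0.8]
opening: 0.0005
grip_force: 0.0
```

Emit:
{"api": "send_rows", "payload": {
  "targets": [
    [0, -0.002, -0.001, -0.02, 0],
    [0, 0, 0, -0.011, 0],
    [0, 0, 0, 0, 0],
    [0, 0, 0, 0, 0]
  ]
}}

```text
time: 11.2
tool_pos: [0.528, -0.2522, 0.0801]
tool_rot: [-3.141, 0.001, 3.069]
contact_force: [-0.1, 0.1, -0.4]
opening: 0.0005
grip_force: 0.0
```

```bash
python3 - <<'E'
from h import *
im,d=read_camera("side");cv2.imwrite("pics/s3.png",cv2.resize(im[200:350,280:440,::-1],(640,600),interpolation=2))
s=observe();print(s["tool_pos"],s["contact_force"])
E
```

```text
[ 0.52810343 -0.25235075  0.08025393] [-0.08780782  0.01364235  0.08922463]
```

View pics/s3.png

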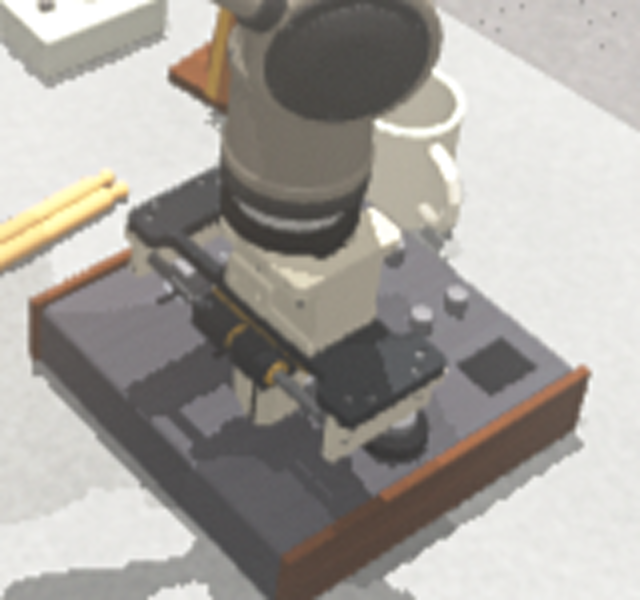

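The closed fingertips stand on the near side of the right fader, at (268,400) in the crop, clear of everything. Now I push.

Emit:
{"api": "send_rows", "payload": {
  "targets": [
    [0, 0.01, -0.0007, 0, 0],
    [0, 0.01, -0.0007, 0, 0],
    [0, 0.008, -0.0006, 0, 0],
    [0, 0.008, -0.0006, 0, 0],
    [0, 0.008, -0.0006, 0, 0]
  ]
}}

```text
time: 11.75
tool_pos: [0.5721, -0.2553, 0.079]
tool_rot: [3.141, -0.0, 3.069]
contact_force: [-1.7, 0.3, 1.0]
opening: 0.0006
grip_force: 0.7
```

Emit:
{"api": "send_rows", "payload": {
  "targets": [
    [0, 0.006, -0.0004, 0, 0],
    [0, 0.005, -0.0004, 0, 0],
    [0, 0.003, -0.0002, 0, 0],
    [0, 0, 0, 0, 0]
  ]
}}

```text
time: 12.15
tool_pos: [0.5858, -0.2563, 0.0789]
tool_rot: [3.141, 0.0, 3.069]
contact_force: [-0.7, 0.6, 0.8]
opening: 0.0005
grip_force: 0.0
```

Emit:
{"api": "send_rows", "payload": {
  "targets": [
    [0, 0.002, -0.0001, 0, 0],
    [0, 0.002, -0.0001, 0, 0],
    [0, 0, 0, 0, 0]
  ]
}}

```text
time: 12.45
tool_pos: [0.5895, -0.2565, 0.0789]
tool_rot: [3.141, -0.0, 3.069]
contact_force: [-1.2, -0.3, -0.3]
opening: 0.0006
grip_force: 0.2
```

Emit:
{"api": "send_rows", "payload": {
  "targets": [
    [0, 0.002, -0.0001, 0, 0],
    [0, 0, 0, 0, 0]
  ]
}}

```text
time: 12.65
tool_pos: [0.5907, -0.2566, 0.0789]
tool_rot: [3.141, -0.002, 3.069]
contact_force: [-5.1, -0.4, 2.2]
opening: 0.0006
grip_force: 2.3
```

Emit:
{"api": "send_rows", "payload": {
  "targets": [
    [0, 0.0015, -0.0001, 0, 0],
    [0, 0, 0, 0, 0]
  ]
}}

```text
time: 12.85
tool_pos: [0.5909, -0.2566, 0.0789]
tool_rot: [3.141, -0.005, 3.069]
contact_force: [-10.5, 0.0, 5.1]
opening: 0.0007
grip_force: 5.0
```

It hit the stop at x = 0.591, as predicted (force -10 N). I'll back off and lift clear.

Emit:
{"api": "send_rows", "payload": {
  "targets": [
    [0, 0, 0, 0, 0],
    [0, -0.015, 0.001, 0, 0],
    [0, -0.015, 0.001, 0, 0],
    [0, 0, 0, 0.04, 0],
    [0, 0, 0, 0.05, 0]
  ]
}}

```text
time: 13.35
tool_pos: [0.5618, -0.2541, 0.1679]
tool_rot: [3.139, -0.004, 3.068]
contact_force: [1.1, 0.3, 0.9]
opening: 0.0003
grip_force: 0.0
```

Emit:
{"api": "send_rows", "payload": {
  "targets": [
    [0, -0.03, 0, 0.03, 0],
    [0, -0.03, 0, 0.03, 0],
    [0, -0.03, 0, 0, 0],
    [0, -0.03, 0, 0, 0],
    [0, 0, 0, 0, 0]
  ]
}}

```text
time: 13.85
tool_pos: [0.4407, -0.2545, 0.2299]
tool_rot: [-3.141, 0.0, 3.067]
contact_force: [0.4, 0.0, 0.8]
opening: 0.0006
grip_force: 0.0
```

```bash
python3 - <<'E'
from h import *
im,d=read_camera("top");p=pts("top",d);cv2.imwrite("pics/t4.png",im[...,::-1])
def st(l,r0,r1,c0,c1,zl=.062,zh=.09):
    q=p[r0:r1,c0:c1].reshape(-1,3);q=q[(q[:,2]>zl)&(q[:,2]<zh)];print(l,len(q),q.mean(0).round(4) if len(q) else '')
for l,c0,c1 in(("L",360,380),("M",381,402),("R",404,422)): st(l,172,212,c0,c1)
st("ball",205,240,250,290,.16,.21);st("btn",178,215,418,446,.071,.08)
s=observe();print(s["time"],s["tool_pos"],s["contact_force"])
E
```

```text
L 61 [ 0.5711 -0.1417  0.0715]
M 62 [ 0.5575 -0.1951  0.0713]
R 61 [ 0.6101 -0.2548  0.0713]
ball 403 [0.4911 0.1086 0.1911]
btn 51 [ 0.5796 -0.3048  0.0732]
13.9 [ 0.44248226 -0.25491565  0.22993472] [ 1.42876526 -0.28366468  0.20089208]
```

View pics/t4.png

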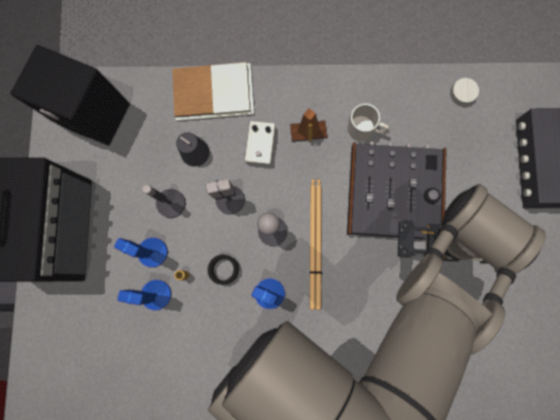

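The right fader is up at (413,182), the other two faders, the button and the mics are unchanged, and the arm is clear.

```bash
python3 -c "from cell import hand_in;print(hand_in())"
```

```text
the job is handed in; nothing more can be done
None
```

The job is handed in, with no verdict returned: I pressed and released the talkback button, pointed at the ball-headed microphone (the rightmost) for over 2 s, and pushed the right fader up to its stop; the last picture shows the arm clear and nothing else moved.

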